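# Close out a bridge count on the counting tray

### The arm

A 6-joint arm with a two-finger parallel gripper is mounted at the origin on the work surface. World frame = base frame: x ahead of the robot, y to its left, z up, the work surface at z = 0. Lengths are in m, angles in rad, forces in N, time in s.
With the tool pointing down it reaches from about 0.375 to 0.9 m from the base axis. Payload 3.1 kg.
Tool frame: the origin (TCP) lies between the finger pads; the fingertips stand 22 mm ahead of it and the grasp point (between the pads) lies 3 mm ahead of it (manip.nose_length is the distance from the TCP to the fingertips, in m); x points along the fingers, y is the direction in which the jaws open and shut, and the axes are right-handed (so a half turn about x gives the same grasp; the last joint's range is limited). The gripper opens to 85 mm and grips with 20 to 120 N. Pads are 22 mm wide; open, the fingers measure 114 mm over their backs; the gripper's body (76 mm by 85 mm) begins 54 mm behind the grasp point. The pads swing forward as they close: fully open they stand 13 mm farther back than shut.
Start: joints at [-1.468, 0.527, 1.433, -0, 1.181, -0.178], TCP at [0.173, -0.6, 0.253] pointing down, gripper open.
Joint ranges: [-3.08, 3.08], [-0.75, 2.2], [0.22, 2.44], [-1.43, 4.57], [0, 2.65], [-2.85, 2.85]. Speed limits (rad/s): [2.79, 2.79, 3.14, 3.14, 3.14, 3.14].

### API

Orientations are given as a rotation vector (axis times angle).
In Python, from plant import manip gives the robot as it stands.
- The arm moves only by the tool drive_tool, never from a script. Its argument "rows" is a list of rows, each an object with "grip": the gripper's target within -1 to 1 (fully open at 1, half-way at 0, shut at -1); "offset": the shift along the tool's x, y, z in mm, a list of three; "roll": the turn about the tool's x in degrees. A call has 1 to 10 rows; each row is the pose to reach, as a shift and turn from the pose commanded when the call began, along the tool's axes at that moment; what a row does not reach only later rows make up. A row lasts 1/8 s, in which the tool goes at most 62.5 mm and 10.7 degrees, less where a joint would pass 70% of its speed; a pose out of reach is approached as far as the arm can. A call with a gripper value outside its range is refused whole. The fingers move at their own pace and stop on an object; "grip_force" is the grip in N (left out, the last holds). Time passes only in rows, so rows that repeat a pose let the fingers close. It gives the time, the measured TCP pose, the force and the opening at its end, in the units of the state.
- manip.get_state(): the state, without advancing time (a new reading comes with each control period).
- manip.camera(name): name is "side" or "top" or "wrist"; returns a dict with "pixels" (480x640x3 uint8, red, green, blue), "intrinsics" (3x3 intrinsics, pixels), "dist_coeffs" ([k1, k2, p1, p2, k3] as OpenCV has them; the pictures are not rectified), "R" (3x3) and "t" (3): a world point X has camera coordinates R X + t; the wrist camera has in their place "hand_eye" (4x4, takes a point from camera to tool coordinates, whose origin is the TCP and whose axes are the tool frame's). Camera axes: x right, y down, z forward; pixel columns grow to the right and rows downward; lengths in m; the calibration is good to about 2 mm. A picture is of the moment at which its call begins: read the wrist's pose just before it. There is no depth.
- manip.job_done(): hands the job in, once; it reports no verdict.
Trained networks look in the newest picture that a camera, given by its name, has taken for a name from the list of things; names that differ only in an ending like _2 or _b are one class to them, and where a whole thing is asked for, a point or a joint stands for the part that bears it (a point fixed in the world has none). Each returns a list of dicts, best first, with "conf" (0 to 1); they miss things now and then, are a little off and sometimes report something else, mostly with a low value. They report only what shows in the picture. A call takes as long as a camera call. They do not tell look-alikes from the thing itself.
- manip.outline_of(label, camera): "mask" (480x640 bool, what is visible of it) and "rect" ([centre column, centre row, width, height] in pixels, round what is visible of it).
The state is a dict: "t": time; "joint_pos": joint angles; "joint_vel": joint speeds; "tau": joint torques, N m; "tool_pos": TCP position; "ee_rot": TCP orientation; "force": force on the tool from outside, world axes, zero at the start; "torque": the same for the moment, N m; "gripper_width": opening from 0.0 (shut) to 1.0 (fully open).
Only numpy, scipy, OpenCV 4.12 (cv2) and the standard library are available. Lean on these libraries where they do the work, as an engineer would, in place of code of your own. Each camera call takes 0.05 s, during which the arm holds its last target.

### The job

Close out this count of ukulele bridges on the blue counting tray: without picking them up, sweep the two dark rosewood bridges off the deck into the trough on the robot's side, sweep the pale maple extra off the other edge into the return bin, and shut the trough's clear lid fully. Set the tally dial back for the next count by turning its black knob until the pointer reads zero (the long red mark). Leave the other things on the ledge where they are.

Things in the scene. Friction and masses are not known exactly. Their poses are not given: they have to be found in the camera images.
- tray: Two-tone blue counting tray, fixed, 216 (x, away from the robot) x 286 (y) x 52 high; origin: centre of its underside, z up. Along x: trough -104 to -56, raised lighter deck -56 to +54, return bin +54 to +104, outer walls 4 thick. Deck top and walls are 52 high, trough and bin floors 6. The deck's edges at x -56 and +54 are open: what is pushed over them drops in. Its ends (y +-139) have rails 10 high.
- trough (a point): Centre of the trough's inner floor, 48 (x) x 278 (y), 46 deep; axes as the tray's.
- return_bin (a point): Centre of the return bin's inner floor, 50 (x) x 278 (y), 46 deep, always open above; axes as the tray's.
- dark_a_center (a point): Dark brown rosewood ukulele bridge lying on the deck, 76 long, 22 wide, 12 high over the middle 50 of its length, 7 high at the wings; 25 g; thin white strip on top. The point is its centre, 6 above its underside; y along its length, z up. It lies within 9 degrees of the tray's y, in one of three places 92 apart along the tray's y (which colour lies where varies). One of two alike.
- dark_b_center (a point): The other dark brown rosewood ukulele bridge lying on the deck, 76 long, 22 wide, 12 high over the middle 50 of its length, 7 high at the wings; 25 g; thin white strip on top. The point is its centre, 6 above its underside; y along its length, z up. It lies within 9 degrees of the tray's y, in one of three places 92 apart along the tray's y (which colour lies where varies). 
- pale_center (a point): The pale yellow maple ukulele bridge lying on the deck, 76 long, 22 wide, 12 high over the middle 50 of its length, 7 high at the wings; 25 g; thin white strip on top. The point is its centre, 6 above its underside; y along its length, z up. It lies within 9 degrees of the tray's y, in one of three places 92 apart along the tray's y (which colour lies where varies). The extra.
- lid (a joint): Angle of the trough's clear lid, rad: 0 shut (level over the trough), 1.57 upright, up to 1.9 leaning to the robot. It starts open, 1.3 to 1.75. The hinge is stiff (0.04 N m): it stays where it is left. Push the free edge over and down, away from the robot, until it stops at 0; 6 N is ample.
- lid_hinge (a point): Middle of the lid's hinge axis, along the tray's y, at tray x -106, 54 above the ledge; axes as the tray's.
- lid_edge (a point): Middle of the lid's free edge, half-way through its thickness; x points from the hinge to the edge, y along the edge, z out of the outer face (up when shut, to the robot when upright). The lid is 54 from hinge to edge, 276 wide, 4 thick, its inner face at the hinge axis. On its outer face by the edge is a blue thumb lip 80 wide, 6 high, 46 to 52 from the hinge.
- tally (a joint): Angle of the tally dial's knob, rad: 0 when the pointer is on zero, growing clockwise as seen looking at the dial. It starts 0.6 to 1.4 clockwise of zero; it can be turned past zero (range -2.6 to 2.6, no stop or click there). Friction 0.05 N m: it stays where it is left.
- knob_grip (a point): Tally dial's black pointer knob: a bar 58 long, 16 wide, from 8 to 34 above the dial face, on a boss 38 across. The point is on the axis, 21 above the face; z out of the dial (34 degrees from vertical, leaning to the robot), x along the bar to its pointer end (white line), y across. White dial 110 across on a 116 square plate, fixed, right (-y) of the tray; zero is the long red mark at its far edge.
- harp_case: Red plastic harmonica case, shut, 52 x 130 x 34, loose, left of the tray; origin at the centre of its underside. Not to be moved.
- harmonica: Chrome diatonic harmonica, 27 x 100 x 20, loose, beyond the tray; origin at the centre of its underside. Not to be moved.
- winder: Green plastic peg winder, 107 x 30 x 25, loose, right of and beyond the tray; origin under its shaft. Not to be moved.
- mug: White ceramic mug, 82 across, 98 high, holding two wooden drumsticks that lean out away from the robot to about 390 high; loose, left of and beyond the tray; origin at the centre of its underside. Not to be moved.
Things that resemble listed ones, but are neither listed nor needed, are in the scene too. What is shaped like the part that bears pale_center but pink is not meant.

How it is judged:
By the outcome, as a careful person would: the job done as asked, in the order asked, and still so for the second after the job is handed in, with the robot touching nothing.
It also fails if it takes over 64 s, if anything falls off the work surface, if the arm or the gripper's body presses on something with over 40 N, if the wrist force passes 120 N, or if a joint passes its speed limit or range.

## Working session

There is one attempt and no reset: what is moved stays moved. The work goes in short steps, Python scripts to look and compute and a tool call to move; the robot and the scene stay as the last step left them, time stands still between calls to the robot, and variables do not carry over. Pictures are saved under pics/ and viewed, and the job is handed in when it is done.

Besides the shell and the picture viewer there is one more tool, called as name(argument=value, ...), one argument or row to a line, values as JSON. drive_tool: Moves the arm, as the interface text tells. Its arguments: {"type":"object","properties":{"rows":{"type":"array","items":{"type":"object","properties":{"grip":{"type":"number"},"offset":{"type":"array","items":{"type":"number"}},"roll":{"type":"number"}}}},"grip_force":{"type":"number"}},"required":["rows"]}

```bash
mkdir -p pics; ls; cat > h.py <<'E'
import numpy as np,cv2,sys
from plant import manip
from scipy.spatial.transform import Rotation as Rn
def rgb(n,f=None):
    c=manip.camera(n)
    if f: cv2.imwrite('pics/'+f,cv2.cvtColor(c['pixels'],cv2.COLOR_RGB2BGR))
    return c
E
python3 - <<'E'
from h import *
print(manip.get_state())
for n in ['side','top','wrist']:
    c=rgb(n,n+'0.png'); print(n,{k:v for k,v in c.items() if k!='pixels'})
E
```

```text
pics
{'t': 0.0, 'joint_pos': array([-1.46851388e+00,  5.28460107e-01,  1.43391489e+00, -6.02600588e-05,
        1.18138637e+00, -1.78514290e-01]), 'joint_vel': array([ 4.98655099e-06,  7.02695383e-04, -5.98533793e-04, -7.23475437e-04,
       -6.39857436e-05, -6.36643441e-04]), 'tau': array([ 1.17570915e-03, -4.42346907e+01, -1.78026885e+01, -2.46782056e-04,
        8.46320938e-03, -6.75486675e-06]), 'tool_pos': array([ 0.17313558, -0.59983862,  0.25233328]), 'ee_rot': array([ 2.07189942,  0.29510761, -2.07184301]), 'force': array([-0.35031833,  0.90615209, -1.01115654]), 'torque': array([-0.01613832, -0.01439051, -0.02660762]), 'gripper_width': 0.998034912526387}
side {'intrinsics': array([[492.2613196 ,   0.        , 314.38275022],
       [  0.        , 492.2613196 , 241.379276  ],
       [  0.        ,   0.        ,   1.        ]]), 'dist_coeffs': array([-0.08501959,  0.        ,  0.        ,  0.        ,  0.        ]), 'R': array([[ 0.90351054, -0.42798135,  0.02237573],
       [-0.23794335, -0.54437665, -0.80438612],
       [ 0.35644309,  0.72144718, -0.59368535]]), 't': array([-
[... 417 characters left out ...]
77446 ,  0.02382837, -0.99018111]]), 't': array([0.00645226, 0.61142697, 1.01943798])}
wrist {'intrinsics': array([[363.5528506 ,   0.        , 314.17160538],
       [  0.        , 363.5528506 , 235.27134251],
       [  0.        ,   0.        ,   1.        ]]), 'dist_coeffs': array([0.00368385, 0.        , 0.        , 0.        , 0.        ]), 'hand_eye': array([[ 6.05150386e-04, -3.29477063e-01,  9.44163386e-01,
        -1.21166936e-01],
       [ 9.99999817e-01,  2.21909720e-04, -5.63500047e-04,
         7.34414181e-04],
       [-2.38586924e-05,  9.44163553e-01,  3.29477137e-01,
        -8.39188812e-02],
       [ 0.00000000e+00,  0.00000000e+00,  0.00000000e+00,
         1.00000000e+00]])}
```

View pics/top0.png

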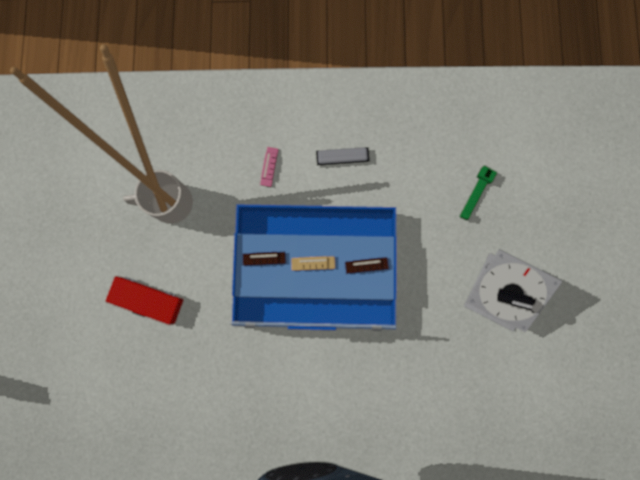

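View pics/side0.png

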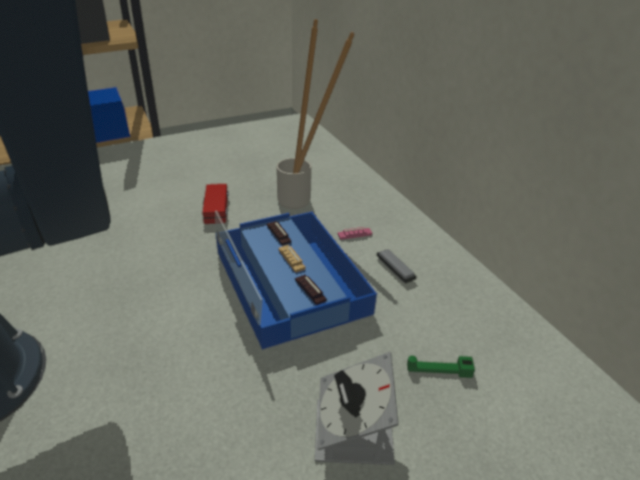

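View pics/wrist0.png

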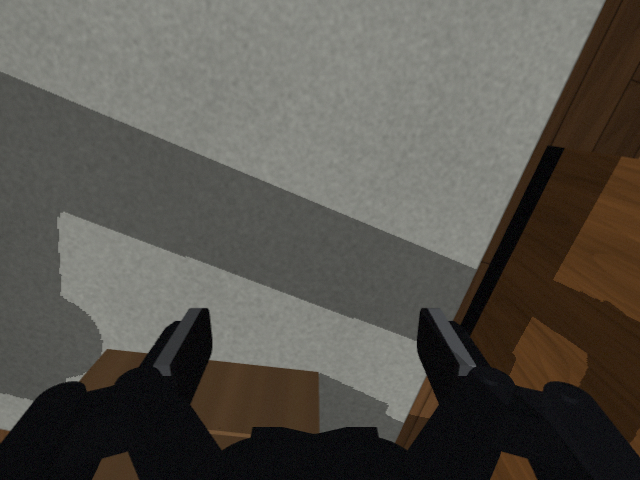

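```bash
python3 - <<'E'
from h import *
for cam in ['top','side']:
  rgb(cam)
  for l in ['tray','dark_a_center','pale_center','lid','tally','knob_grip','harp_case','harmonica','winder','mug']:
    print(cam,l,[(round(float(o['conf']),2),np.round(o['rect']).tolist(),int(o['mask'].sum())) for o in manip.outline_of(l,cam)])
print(manip.get_state()['t'])
E
```

```text
top tray []
top dark_a_center [(0.7, [265.0, 259.0, 47.0, 14.0], 518)]
top pale_center [(0.61, [313.0, 263.0, 45.0, 14.0], 632), (0.59, [269.0, 170.0, 18.0, 42.0], 439), (0.27, [516.0, 297.0, 38.0, 28.0], 628)]
top lid [(0.77, [311.0, 328.0, 165.0, 10.0], 1071)]
top tally [(0.86, [516.0, 298.0, 35.0, 32.0], 620)]
top knob_grip [(0.63, [516.0, 297.0, 40.0, 25.0], 638)]
top harp_case [(0.62, [144.0, 302.0, 75.0, 54.0], 2231), (0.57, [516.0, 298.0, 40.0, 26.0], 577), (0.43, [365.0, 266.0, 40.0, 14.0], 512)]
top harmonica [(0.55, [343.0, 156.0, 51.0, 20.0], 770)]
top winder []
top mug [(0.58, [102.0, 136.0, 184.0, 183.0], 5591), (0.36, [312.0, 325.0, 166.0, 10.0], 899)]
side tray [(0.98, [295.0, 280.0, 163.0, 136.0], 13309), (0.6, [312.0, 290.0, 32.0, 40.0], 461)]
side dark_a_center [(0.75, [281.0, 234.0, 25.0, 21.0], 316)]
side pale_center [(0.76, [354.0, 232.0, 31.0, 14.0], 245), (0.66, [294.0, 259.0, 32.0, 26.0], 383)]
side lid [(0.8, [240.0, 268.0, 43.0, 111.0], 1376)]
side tally [(0.82, [350.0, 395.0, 30.0, 52.0], 885), (0.39, [315.0, 116.0, 79.0, 188.0], 3344), (0.24, [293.0, 259.0, 28.0, 27.0], 339)]
side knob_grip [(0.91, [351.0, 394.0, 29.0, 47.0], 820)]
side harp_case [(0.79, [215.0, 201.0, 33.0, 40.0], 899)]
side harmonica [(0.85, [396.0, 267.0, 39.0, 37.0], 607)]
side winder [(0.56, [440.0, 366.0, 69.0, 24.0], 993), (0.22, [294.0, 260.0, 30.0, 32.0], 375)]
side mug [(0.71, [316.0, 115.0, 78.0, 187.0], 3234)]
1.25
```

The top view shows dark bridges at (265,259) and (367,265), with pale between them at (313,263). The pink look-alike at (269,168) is off the tray and not wanted. The lid stands near upright at row ~327, and the dial is at (514,293) with its pointer to the lower right and the red zero mark at (527,271). The side view agrees. Next I'll take close crops for accurate corners.

```bash
python3 - <<'E'
from h import *
t=cv2.imread('pics/top0.png'); s=cv2.imread('pics/side0.png')
def crop(im,x,y,w,h,k,f): cv2.imwrite('pics/'+f,cv2.resize(im[y:y+h,x:x+w],None,fx=k,fy=k,interpolation=cv2.INTER_CUBIC))
crop(t,225,195,185,140,4,'c1.png'); crop(t,455,240,120,100,6,'c2.png')
crop(s,205,200,180,150,4,'c3.png'); crop(s,300,340,110,120,5,'c4.png')
E
```

```text
(no output)
```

View pics/c1.png

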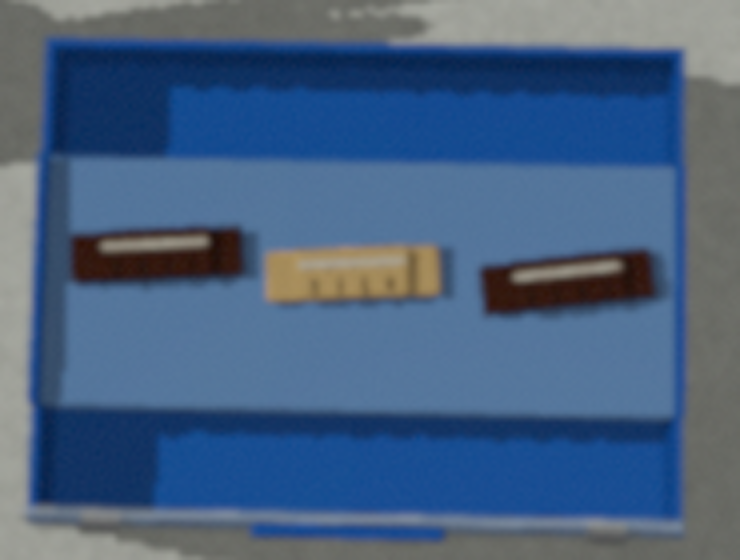

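View pics/c2.png

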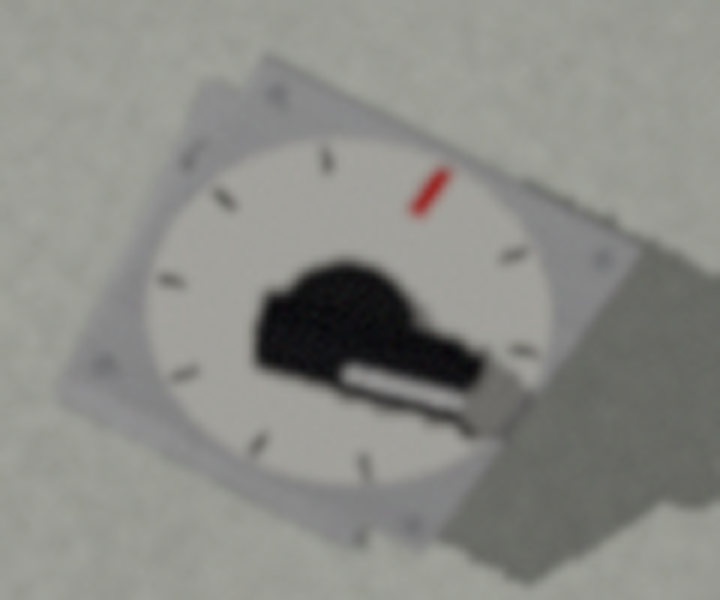

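View pics/c3.png

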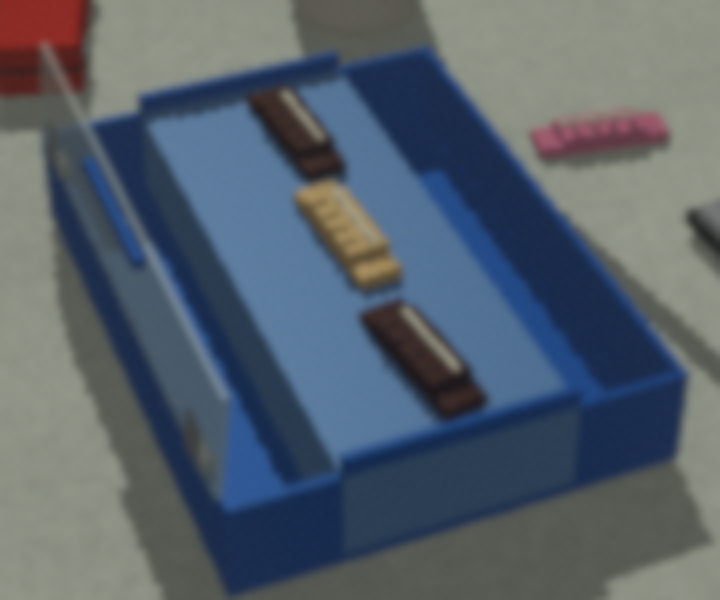

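View pics/c4.png

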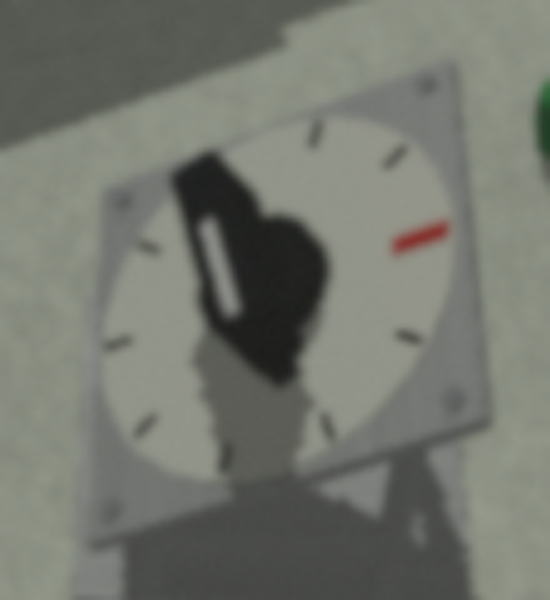

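```bash
cat > fit.py <<'E'
from h import *
from scipy.optimize import least_squares
C={n:{k:v for k,v in np.load('cal_'+n+'.npz').items()} for n in ['top','side']}
def proj(n,P):
    c=C[n]; return cv2.projectPoints(np.asarray(P,float).reshape(-1,1,3),cv2.Rodrigues(c['R'])[0],c['t'],c['intrinsics'],c['dist_coeffs'])[0].reshape(-1,2)
def tri(a,b):
    f=lambda X:np.r_[proj('top',X)[0]-a,proj('side',X)[0]-b]
    r=least_squares(f,[0.5,0,0.05]); return r.x,np.abs(r.fun).max()
def onplane(n,uv,z):
    c=C[n];p=cv2.undistortPoints(np.array(uv,float).reshape(-1,1,2),c['intrinsics'],c['dist_coeffs']).reshape(-1,2)
    d=np.c_[p,np.ones(len(p))]@c['R']; o=-c['R'].T@c['t']; return o+d*((z-o[2])/d[:,2])[:,None]
E
python3 - <<'E'
from plant import manip
import numpy as np
for n in ['top','side']:
    c=manip.camera(n); np.savez('cal_'+n+'.npz',**{k:v for k,v in c.items() if k!='pixels'})
E
python3 - <<'E'
from fit import *
T=lambda l,x,y,k:np.array(l,float)/k+[x,y]
Pt=np.array([(108,143,52),(108,-143,52),(54,-139,52),(-56,-139,52)])/1e3
ut=T([(48,40),(686,50),(676,166),(672,417)],225,195,4)
Ps=np.array([(108,-143,52),(108,-143,0),(-108,-143,0),(-108,-143,52),(108,143,52),(54,-143,62),(-56,-143,62),(-108,143,52)])/1e3
us=T([(686,375),(672,460),(228,592),(226,510),(430,50),(580,392),(342,462),(48,128)],205,200,4)
def W(p,P):
    c,s=np.cos(p[3]),np.sin(p[3]); return P@np.array([[c,-s,0],[s,c,0],[0,0,1]]).T+p[:3]
r=least_squares(lambda p:np.r_[(proj('top',W(p,Pt))-ut).ravel(),(proj('side',W(p,Ps))-us).ravel()],[.55,0,0,0],loss='soft_l1')
print('tray',r.x.round(4)); print(r.fun.reshape(-1,2).round(1).tolist())
np.save('tray.npy',r.x)
a=T([(277,95),(602,260),(412,525),(105,365)],455,240,6); b=T([(428,84),(455,400),(110,512),(124,201)],300,340,5)
S=[]
for i in range(4):
    X,e=tri(a[i],b[i]); S.append(X); print('screw',X.round(4),round(e,2))
S=np.array(S); c=S.mean(0); u=(S[0]+S[1]-S[2]-S[3]);u/=np.linalg.norm(u); v=S[0]+S[3]-S[1]-S[2];v/=np.linalg.norm(v); n=np.cross(u,v);n/=np.linalg.norm(n)
print('c',c.round(4),'up',u.round(3),'left',v.round(3),'n',n.round(3),'tilt',np.degrees(np.arccos(n[2])),np.degrees(np.arctan2(u[1],u[0])))
for nm,p,q in [('redout',(447,170),(448,230)),('redin',(415,212),(395,246)),('wl in',(345,372),(208,218)),('wl out',(462,400),(232,318))]:
    X,e=tri(T([p],455,240,6)[0],T([q],300,340,5)[0]); d=X-c; print(nm,X.round(4),round(e,2),'up,left,n',(d@u).round(4),(d@v).round(4),(d@n).round(4))
# bridges: centers at z~.064 top
tr=np.load('tray.npy')
E
```

```text
tray [ 0.5601  0.0153 -0.0007 -0.0313]
[[-0.4, -1.4], [-0.2, -0.3], [-0.3, 0.7], [-0.1, 0.3], [0.8, 0.1], [1.5, -0.1], [-0.2, 1.6], [-1.1, 0.6], [0.3, -1.1], [0.4, -0.3], [-0.1, -0.4], [-1.3, 0.7]]
screw [ 0.5694 -0.2979  0.1084] 0.08
screw [ 0.5229 -0.3861  0.1074] 0.0
screw [ 0.4496 -0.3477  0.0504] 0.27
screw [ 0.4966 -0.2602  0.0519] 0.08
c [ 0.5096 -0.323   0.0795] up [ 0.73  -0.38   0.567] left [0.469 0.883 0.013] n [-0.506  0.257  0.823] tilt 34.57304447870915 -27.485156028853762
redout [ 0.5476 -0.3433  0.11  ] 0.22 up,left,n 0.0528 0.0003 0.0007
redin [ 0.5366 -0.3366  0.1013] 0.25 up,left,n 0.0373 0.0009 0.0008
wl in [ 0.4926 -0.313   0.1091] 0.01 up,left,n 0.0006 0.0012 0.0355
wl out [ 0.4837 -0.3439  0.1105] 0.61 up,left,n 0.0067 -0.0302 0.0333
```

```bash
python3 - <<'E'
from fit import *
print('nose',manip.nose_length)
s=manip.get_state(); M=Rn.from_rotvec(s['ee_rot']).as_matrix(); print(s['t'],M.round(3).tolist(),s['tool_pos'])
tr=np.load('tray.npy')
c,si=np.cos(tr[3]),np.sin(tr[3]); R=np.array([[c,-si,0],[si,c,0],[0,0,1]])
print('tray x dir',R[:,0],'y',R[:,1])
# bridge top-face corners (wings) in c1: far-left, far-right, near-right, near-left at z~.06
for nm,q in [('L dark',[(72,237),(240,229),(242,276),(76,280)]),('pale',[(265,251),(438,245),(440,296),(267,302)]),('R dark',[(484,269),(648,251),(654,294),(488,312)])]:
    u=np.array(q)/4.+[225,195]
    X=onplane('top',u,.059); m=X.mean(0); d=(X[0]+X[3]-X[1]-X[2]); 
    L=(X-tr[:3])@R
    print(nm,m.round(4),'tray',((m-tr[:3])@R).round(4),'yaw rel tray',np.degrees(np.arctan2(-d[0],d[1])+0*tr[3]).round(1),'len',np.linalg.norm(d)/2, 'xrange',L[:,0].min().round(4),L[:,0].max().round(4))
# lid edge
for z in (.1,.107):
    X=onplane('top',np.array([(30,515),(682,528)])/4.+[225,195],z); print('lid',((X-tr[:3])@R).round(4))
E
```

```text
nose 0.022
1.35 [[0.0, 0.277, -0.961], [0.0, -0.961, -0.277], [-1.0, -0.0, -0.0]] [ 0.17322727 -0.6004888   0.25330181]
tray x dir [ 0.99951173 -0.0312457   0.        ] y [0.0312457  0.99951173 0.        ]
L dark [0.5716 0.103  0.059 ] tray [0.0088 0.0879 0.0597] yaw rel tray 1.8 len 0.07364270799047445 xrange -0.003 0.0214
pale [0.5632 0.0172 0.059 ] tray [0.0031 0.002  0.0597] yaw rel tray 1.7 len 0.0758396812857192 xrange -0.0104 0.0166
R dark [ 0.5592 -0.0772  0.059 ] tray [ 0.002  -0.0925  0.0597] yaw rel tray 5.9 len 0.07249034779805412 xrange -0.0123 0.0163
lid [[-0.1053  0.1317  0.1007]
 [-0.1029 -0.1392  0.1007]]
lid [[-0.1052  0.1305  0.1077]
 [-0.1028 -0.1385  0.1077]]
```

drive_tool(
  rows=[
    {"grip":-0.4,"offset":[0,-15,-20],"roll":2},
    {"grip":-0.4,"offset":[0,-45,-65],"roll":5},
    {"grip":-0.4,"offset":[0,-80,-115],"roll":8},
    {"grip":-0.4,"offset":[0,-115,-165],"roll":11},
    {"grip":-0.4,"offset":[0,-150,-215],"roll":14},
    {"grip":-0.4,"offset":[0,-185,-265],"roll":16},
    {"grip":-0.4,"offset":[0,-220,-315],"roll":18},
    {"grip":-0.4,"offset":[0,-255,-365],"roll":18},
    {"grip":-0.4,"offset":[0,-290,-415],"roll":18},
    {"grip":-0.4,"offset":[0,-325,-465],"roll":18},
  ],
)

```text
t: 2.6
tool_pos: [0.5312, -0.1578, 0.2536]
ee_rot: [-2.206, 0.037, 2.204]
force: [0.6, -1.1, -0.9]
gripper_width: 0.3
```

```bash
cat > go.py <<'E'
# usage: go.py x y z(mm, tray frame x,y; world z of TCP) -> tool offset mm
from fit import *
tr=np.load('tray.npy'); c,si=np.cos(tr[3]),np.sin(tr[3]); R=np.array([[c,-si,0],[si,c,0],[0,0,1]])
s=manip.get_state(); M=Rn.from_rotvec(s['ee_rot']).as_matrix()
a=np.array(list(map(float,sys.argv[1:4])))/1e3
w=tr[:3]+R@np.array([a[0],a[1],0]); w[2]=a[2]
cur=(s['tool_pos']-tr[:3])@R
yt=np.degrees(np.arctan2(*( (R.T@M[:,1])[[1,0]])))
print('t',round(s['t'],2),'cur tray xy',(cur[:2]*1e3).round(1),'z',round(s['tool_pos'][2]*1e3,1),'tool-y ang in tray',yt.round(1),'roll to -90:',(yt+90).round(1),'F',s['force'].round(1),'w',round(s['gripper_width'],2))
print('offset',(M.T@(w-s['tool_pos'])*1e3).round(1),'M tilt',M[:,0].round(3))
E
python3 go.py 40 -90 130
```

```text
t 2.6 cur tray xy [ -23.4 -174. ] z 253.6 tool-y ang in tray -90.1 roll to -90: -0.1 F [ 0.6 -1.1 -0.9] w 0.3
offset [123.6 -84.2 -63.1] M tilt [ 0.001 -0.001 -1.   ]
```

drive_tool(
  rows=[
    {"grip":-0.4,"offset":[20,-35,-30],"roll":0},
    {"grip":-0.4,"offset":[60,-70,-55],"roll":0},
    {"grip":-0.4,"offset":[100,-84,-63],"roll":0},
    {"grip":-0.4,"offset":[123,-84,-63],"roll":0},
    {"grip":-0.4,"offset":[123,-84,-63],"roll":0},
  ],
)

```text
t: 3.22
tool_pos: [0.5945, -0.0767, 0.1283]
ee_rot: [-2.199, 0.035, 2.209]
force: [0.5, -0.3, -0.4]
gripper_width: 0.303
```

```bash
python3 go.py 40 -90 78; python3 -c "
from h import *
rgb('wrist','w1.png');rgb('side','s1.png')"
```

```text
t 3.23 cur tray xy [ 37.3 -91. ] z 128.3 tool-y ang in tray -90.1 roll to -90: -0.1 F [ 0.5 -0.3 -0.4] w 0.3
offset [50.3 -0.9 -3. ] M tilt [-0.005  0.001 -1.   ]
```

View pics/w1.png

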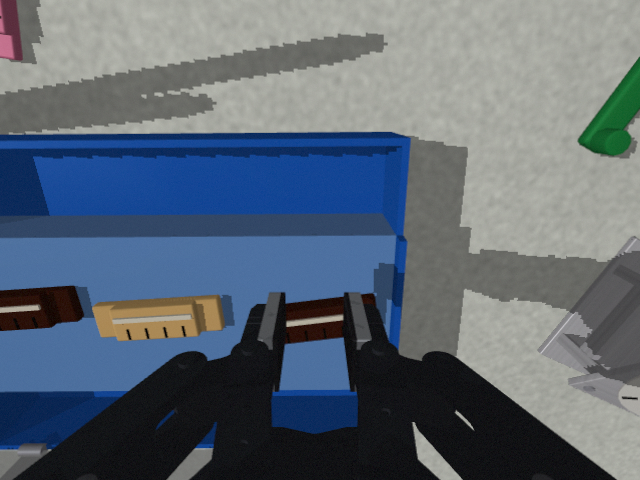

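View pics/s1.png

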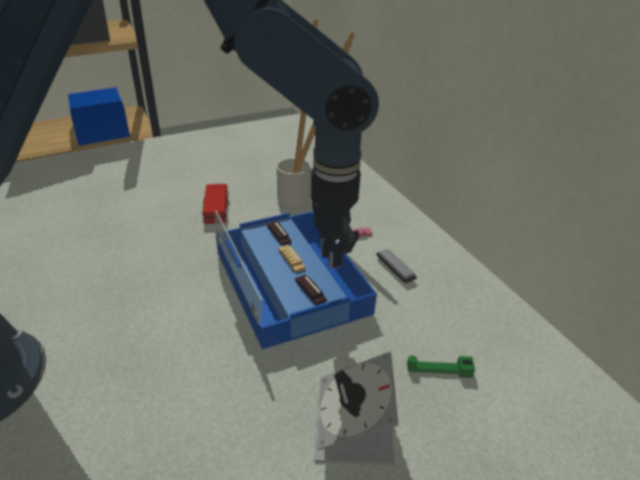

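```bash
cat >> fit.py <<'E'
def wproj(c,s,P):
    M=Rn.from_rotvec(s['ee_rot']).as_matrix(); H=c['hand_eye']
    q=((np.asarray(P,float).reshape(-1,3)-s['tool_pos'])@M-H[:3,3])@H[:3,:3]
    return cv2.projectPoints(q.reshape(-1,1,3),np.zeros(3),np.zeros(3),c['intrinsics'],c['dist_coeffs'])[0].reshape(-1,2)
def wplane(c,s,uv,z):
    M=Rn.from_rotvec(s['ee_rot']).as_matrix(); H=c['hand_eye']
    p=cv2.undistortPoints(np.array(uv,float).reshape(-1,1,2),c['intrinsics'],c['dist_coeffs']).reshape(-1,2)
    d=np.c_[p,np.ones(len(p))]@H[:3,:3].T@M.T; o=s['tool_pos']+M@H[:3,3]
    return o+d*((z-o[2])/d[:,2])[:,None]
def tray():
    tr=np.load('tray.npy'); c,si=np.cos(tr[3]),np.sin(tr[3]); return tr,np.array([[c,-si,0],[si,c,0],[0,0,1]])
E
python3 - <<'E'
from fit import *
s=manip.get_state(); c=manip.camera('wrist'); tr,R=tray()
# deck far-right corner pix (397,236) => (54,-139,52)+rail; outer far-right corner (408,138)
X=wplane(c,s,[(408,136),(396,236)],.0515);print('corners',((X-tr[:3])@R*1e3).round(1))
X=wplane(c,s,[(96,305),(220,296),(222,330),(100,338)],.0585);print('pale',((X-tr[:3])@R*1e3).round(1))
X=wplane(c,s,[(284,302),(375,295),(286,341)],.0635);print('dark',((X-tr[:3])@R*1e3).round(1))
print('TCP tip proj',wproj(c,s,s['tool_pos']-[0,0,.019]))
E
```

```text
corners [[ 109.2 -143.2   52.2]
 [  52.7 -140.8   52.2]]
pale [[ 11.5  38.7  59.2]
 [ 17.4 -36.6  59.2]
 [ -6.3 -35.7  59.2]
 [-11.9  40.9  59.2]]
dark [[  16.   -75.2   64.2]
 [  20.5 -128.4   64.2]
 [ -10.9  -75.6   64.2]]
TCP tip proj [[312.01300987 310.91358037]]
```

drive_tool(
  rows=[
    {"grip":-0.4,"offset":[20,-1,-5],"roll":0},
    {"grip":-0.4,"offset":[42,-1,-5],"roll":0},
    {"grip":-0.4,"offset":[50,-1,-5],"roll":0},
    {"grip":-0.4,"offset":[50,-1,-5],"roll":0},
  ],
)

```text
t: 3.88
tool_pos: [0.6005, -0.0767, 0.0797]
ee_rot: [-2.203, 0.037, 2.205]
force: [-0.3, -0.6, 0.4]
gripper_width: 0.298
```

drive_tool(
  rows=[
    {"grip":-0.4,"offset":[2,0,0],"roll":0},
    {"grip":-0.4,"offset":[2,0,0],"roll":0},
  ],
)

```text
t: 4.12
tool_pos: [0.6011, -0.0768, 0.0789]
ee_rot: [-2.206, 0.037, 2.204]
force: [-0.5, -0.7, -0.2]
gripper_width: 0.298
```

drive_tool(
  rows=[
    {"grip":-0.4,"offset":[2,0,0],"roll":0},
    {"grip":-0.4,"offset":[2,0,0],"roll":0},
  ],
)

```text
t: 4.38
tool_pos: [0.6007, -0.0767, 0.0764]
ee_rot: [-2.205, 0.037, 2.205]
force: [0.6, 0.2, -0.2]
gripper_width: 0.301
```

drive_tool(
  rows=[
    {"grip":-0.4,"offset":[2,0,0],"roll":0},
    {"grip":-0.4,"offset":[2,0,0],"roll":0},
  ],
)

```text
t: 4.62
tool_pos: [0.6006, -0.0766, 0.0741]
ee_rot: [-2.204, 0.037, 2.205]
force: [-0.0, -0.2, 0.3]
gripper_width: 0.299
```

drive_tool(
  rows=[
    {"grip":-0.4,"offset":[0.5,0,8],"roll":0},
    {"grip":-0.4,"offset":[0.5,0,18],"roll":0},
    {"grip":-0.4,"offset":[0.5,0,28],"roll":0},
    {"grip":-0.4,"offset":[0.5,0,38],"roll":0},
    {"grip":-0.4,"offset":[0.5,0,48],"roll":0},
    {"grip":-0.4,"offset":[0.5,0,58],"roll":0},
    {"grip":-0.4,"offset":[0.5,0,68],"roll":0},
    {"grip":-0.4,"offset":[0.5,0,78],"roll":0},
    {"grip":-0.4,"offset":[0.5,0,88],"roll":0},
    {"grip":-0.4,"offset":[0.5,0,91],"roll":0},
  ],
)

```text
t: 5.88
tool_pos: [0.5092, -0.0736, 0.0739]
ee_rot: [-2.204, 0.037, 2.205]
force: [1.6, 1.3, 1.3]
gripper_width: 0.301
```

```bash
python3 go.py -60 -90 73; python3 -c "
from h import *
rgb('wrist','w2.png');rgb('side','s2.png')"
```

```text
t 5.88 cur tray xy [-48.  -90.5] z 73.9 tool-y ang in tray -90.1 roll to -90: -0.1 F [1.6 1.3 1.3] w 0.3
offset [ 0.9 -0.5 12. ] M tilt [-0.  0. -1.]
```

View pics/w2.png

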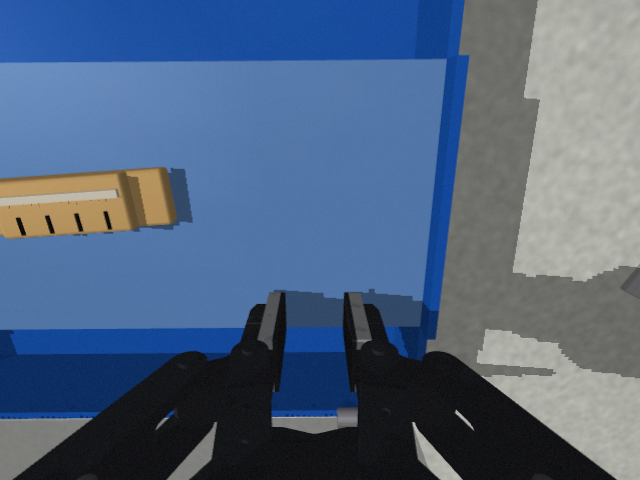

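View pics/s2.png

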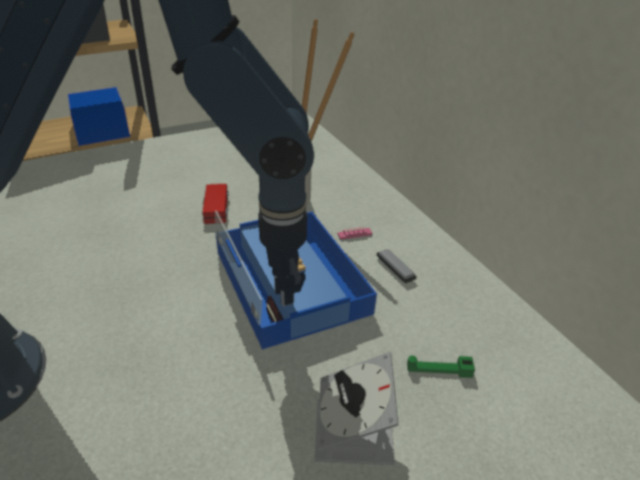

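drive_tool(
  rows=[
    {"grip":-0.4,"offset":[-25,0,-5],"roll":0},
    {"grip":-0.4,"offset":[-55,-25,-25],"roll":0},
    {"grip":-0.4,"offset":[-60,-75,-55],"roll":0},
    {"grip":-0.4,"offset":[-60,-125,-80],"roll":0},
    {"grip":-0.4,"offset":[-60,-165,-90],"roll":0},
    {"grip":-0.4,"offset":[-60,-178,-91],"roll":0},
    {"grip":-0.4,"offset":[-40,-178,-91],"roll":0},
    {"grip":-0.4,"offset":[-20,-178,-91],"roll":0},
    {"grip":-0.4,"offset":[-5,-178,-91],"roll":0},
    {"grip":-0.4,"offset":[0,-178,-91],"roll":0},
  ],
)

```text
t: 7.22
tool_pos: [0.605, 0.1005, 0.0738]
ee_rot: [-2.199, 0.038, 2.21]
force: [-8.4, -1.2, 26.0]
gripper_width: 0.302
```

```bash
python3 go.py -49 88 73.5; python3 -c "
from h import *
rgb('wrist','w3.png')"
```

```text
t 7.22 cur tray xy [42.2 86.5] z 73.8 tool-y ang in tray -90.1 roll to -90: -0.1 F [-8.4 -1.2 26. ] w 0.3
offset [ 0.8 -1.2 91.2] M tilt [-0.005 -0.    -1.   ]
```

View pics/w3.png

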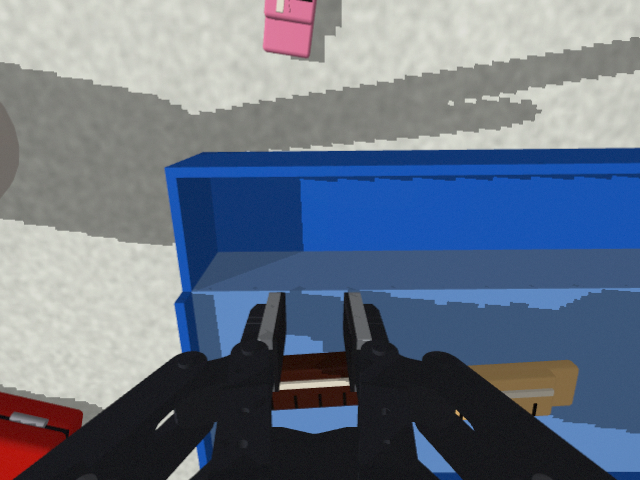

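drive_tool(
  rows=[
    {"grip":-0.4,"offset":[-3,0,0],"roll":0},
    {"grip":-0.4,"offset":[-3,0,0],"roll":0},
  ],
)

```text
t: 7.52
tool_pos: [0.6071, 0.1009, 0.0773]
ee_rot: [-2.206, 0.037, 2.203]
force: [-0.2, -0.0, 0.1]
gripper_width: 0.301
```

drive_tool(
  rows=[
    {"grip":-0.4,"offset":[0,-1,8],"roll":0},
    {"grip":-0.4,"offset":[0,-1,18],"roll":0},
    {"grip":-0.4,"offset":[0,-1,28],"roll":0},
    {"grip":-0.4,"offset":[0,-1,38],"roll":0},
    {"grip":-0.4,"offset":[0,-1,48],"roll":0},
    {"grip":-0.4,"offset":[0,-1,58],"roll":0},
    {"grip":-0.4,"offset":[0,-1,68],"roll":0},
    {"grip":-0.4,"offset":[0,-1,78],"roll":0},
    {"grip":-0.4,"offset":[0,-1,88],"roll":0},
    {"grip":-0.4,"offset":[0,-1,94],"roll":0},
  ],
)

```text
t: 8.78
tool_pos: [0.5119, 0.1054, 0.0768]
ee_rot: [-2.204, 0.037, 2.205]
force: [-0.9, -0.0, 0.7]
gripper_width: 0.299
```

drive_tool(
  rows=[
    {"grip":-0.4,"offset":[0,0,0],"roll":0},
    {"grip":-0.4,"offset":[-30,0,-5],"roll":0},
    {"grip":-0.4,"offset":[-60,0,-5],"roll":0},
  ],
)

```text
t: 9.15
tool_pos: [0.5186, 0.1051, 0.1373]
ee_rot: [-2.205, 0.037, 2.204]
force: [1.2, 0.5, 0.3]
gripper_width: 0.307
```

```bash
python3 go.py -42 2 77; python3 -c "
from h import *
rgb('wrist','w4.png');rgb('side','s4.png')"
```

```text
t 9.15 cur tray xy [-44.3  88.4] z 137.3 tool-y ang in tray -90.1 roll to -90: -0.1 F [1.2 0.5 0.3] w 0.31
offset [60.3 86.4 -2.4] M tilt [ 0. -0. -1.]
```

View pics/w4.png

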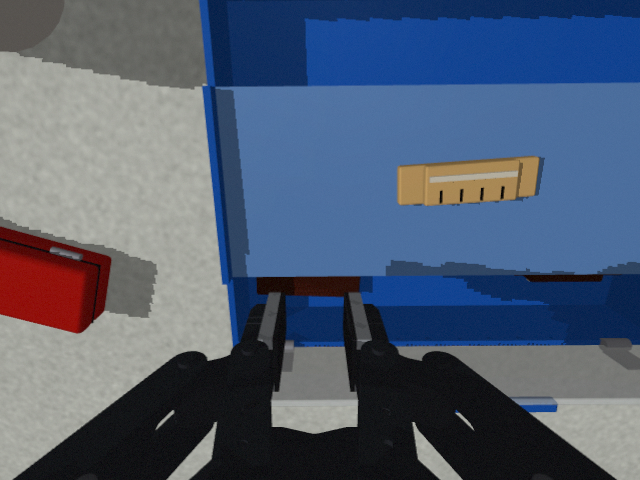

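View pics/s4.png

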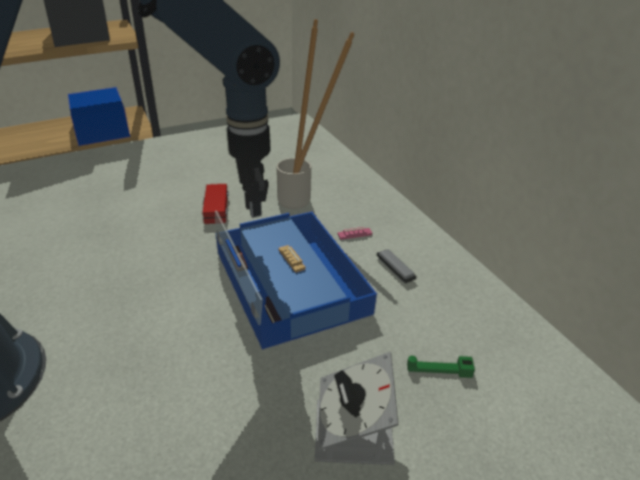

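drive_tool(
  rows=[
    {"grip":-0.4,"offset":[0,30,-4],"roll":0},
    {"grip":-0.4,"offset":[0,70,-4],"roll":0},
    {"grip":-0.4,"offset":[5,86,-4],"roll":0},
    {"grip":-0.4,"offset":[30,86,-4],"roll":0},
    {"grip":-0.4,"offset":[52,86,-4],"roll":0},
    {"grip":-0.4,"offset":[59,86,-4],"roll":0},
    {"grip":-0.4,"offset":[59,86,-4],"roll":0},
  ],
)

```text
t: 10.12
tool_pos: [0.5186, 0.0194, 0.0772]
ee_rot: [-2.203, 0.036, 2.206]
force: [0.2, 0.7, -0.6]
gripper_width: 0.297
```

```bash
python3 go.py 49 2 76.5
```

```text
t 10.12 cur tray xy [-41.6   2.8] z 77.2 tool-y ang in tray -90.1 roll to -90: -0.1 F [ 0.2  0.7 -0.6] w 0.3
offset [  0.5   0.6 -90.6] M tilt [-0.001  0.    -1.   ]
```

drive_tool(
  rows=[
    {"grip":-0.4,"offset":[0.5,0.5,-8],"roll":0},
    {"grip":-0.4,"offset":[0.5,0.5,-18],"roll":0},
    {"grip":-0.4,"offset":[0.5,0.5,-28],"roll":0},
    {"grip":-0.4,"offset":[0.5,0.5,-38],"roll":0},
    {"grip":-0.4,"offset":[0.5,0.5,-48],"roll":0},
    {"grip":-0.4,"offset":[0.5,0.5,-58],"roll":0},
    {"grip":-0.4,"offset":[0.5,0.5,-68],"roll":0},
    {"grip":-0.4,"offset":[0.5,0.5,-78],"roll":0},
    {"grip":-0.4,"offset":[0.5,0.5,-88],"roll":0},
    {"grip":-0.4,"offset":[0.5,0.5,-91],"roll":0},
  ],
)

```text
t: 11.38
tool_pos: [0.6108, 0.0155, 0.0773]
ee_rot: [-2.206, 0.037, 2.204]
force: [-0.7, -0.3, 0.2]
gripper_width: 0.298
```

drive_tool(
  rows=[
    {"grip":-0.4,"offset":[0,0,0],"roll":0},
    {"grip":-0.6,"offset":[-30,0,0],"roll":0},
    {"grip":-1,"offset":[-70,0,20],"roll":0},
    {"grip":-1,"offset":[-110,0,70],"roll":0},
    {"grip":-1,"offset":[-110,0,100],"roll":0},
  ],
)

```text
t: 12.0
tool_pos: [0.5089, 0.019, 0.1899]
ee_rot: [-2.209, 0.037, 2.201]
force: [-0.1, -0.4, -0.6]
gripper_width: 0.001
```

```bash
python3 go.py -145 0 187; python3 -c "
from h import *
rgb('wrist','w5.png');rgb('side','s5.png')"
```

```text
t 12.0 cur tray xy [-51.3   2.1] z 189.9 tool-y ang in tray -90.1 roll to -90: -0.1 F [-0.1 -0.4 -0.6] w 0.0
offset [ 2.5  2.3 93.7] M tilt [ 0.004 -0.001 -1.   ]
```

View pics/w5.png

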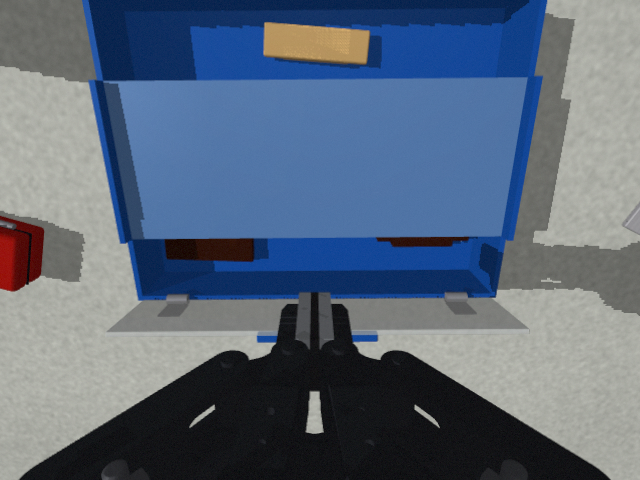

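View pics/s5.png

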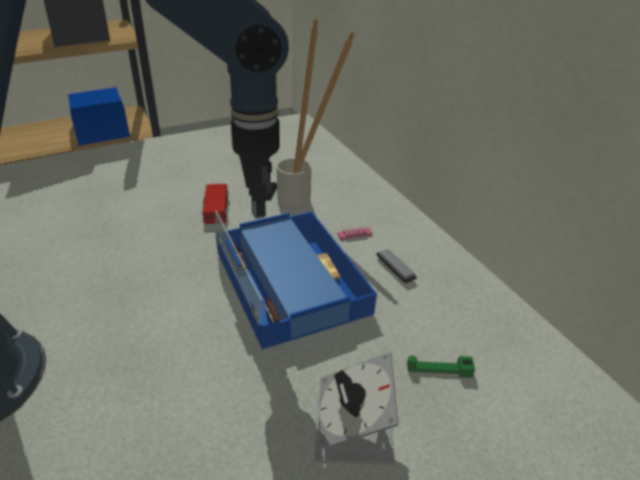

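drive_tool(
  rows=[
    {"grip":-1,"offset":[0,-25,40],"roll":0},
    {"grip":-1,"offset":[0,-50,80],"roll":0},
    {"grip":-1,"offset":[10,-58,97],"roll":0},
    {"grip":-1,"offset":[45,-58,97],"roll":0},
    {"grip":-1,"offset":[75,-58,97],"roll":0},
    {"grip":-1,"offset":[83,-58,97],"roll":0},
    {"grip":-1,"offset":[83,-58,97],"roll":0},
  ],
)

```text
t: 12.98
tool_pos: [0.4152, 0.0801, 0.104]
ee_rot: [-2.204, 0.037, 2.205]
force: [-0.0, -0.1, -0.9]
gripper_width: -0.002
```

```bash
python3 go.py -87 60 107
```

```text
t 12.97 cur tray xy [-146.8   60.2] z 104.0 tool-y ang in tray -90.1 roll to -90: -0.1 F [-0.  -0.1 -0.9] w -0.0
offset [ -3.    0.  -59.8] M tilt [-0.001  0.    -1.   ]
```

drive_tool(
  rows=[
    {"grip":-1,"offset":[-2,0,-12],"roll":0},
    {"grip":-1,"offset":[-2,0,-22],"roll":0},
    {"grip":-1,"offset":[-2,0,-32],"roll":0},
    {"grip":-1,"offset":[-2,0,-42],"roll":0},
    {"grip":-1,"offset":[-2,0,-52],"roll":0},
    {"grip":-1,"offset":[0,0,-60],"roll":0},
    {"grip":-1,"offset":[5,0,-62],"roll":0},
    {"grip":-1,"offset":[10,0,-62],"roll":0},
    {"grip":-1,"offset":[15,0,-62],"roll":0},
    {"grip":-1,"offset":[19,0,-62],"roll":0},
  ],
)

```text
t: 14.22
tool_pos: [0.4768, 0.0781, 0.0849]
ee_rot: [-2.205, 0.037, 2.205]
force: [0.2, -0.4, 1.3]
gripper_width: 0.006
```

```bash
python3 go.py -85 60 80; python3 -c "
from h import *
rgb('side','s6.png');rgb('wrist','w6.png')"
```

```text
t 14.22 cur tray xy [-85.2  60.1] z 84.9 tool-y ang in tray -90.1 roll to -90: -0.1 F [ 0.2 -0.4  1.3] w 0.01
offset [ 4.9  0.1 -0.2] M tilt [-0.  0. -1.]
```

View pics/s6.png

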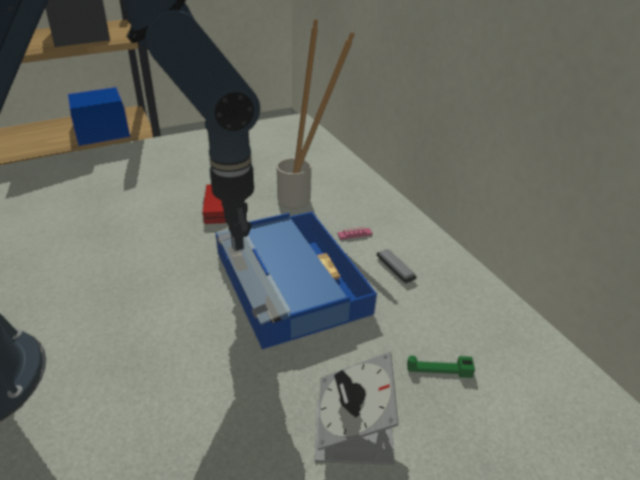

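View pics/w6.png

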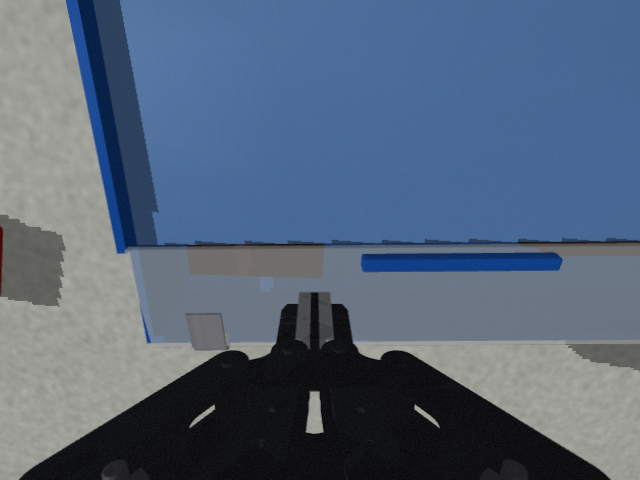

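Lid is nearly shut (side view ~(255,275), close to deck level). I'll press it down until the force rises.

drive_tool(
  rows=[
    {"grip":-1,"offset":[2,0,0],"roll":0},
    {"grip":-1,"offset":[3,0,0],"roll":0},
    {"grip":-1,"offset":[3,0,0],"roll":0},
  ],
)

```text
t: 14.7
tool_pos: [0.4768, 0.0781, 0.0823]
ee_rot: [-2.204, 0.037, 2.205]
force: [-0.7, -0.1, -0.1]
gripper_width: 0.005
```

drive_tool(
  rows=[
    {"grip":-1,"offset":[1.5,0,0],"roll":0},
    {"grip":-1,"offset":[2,0,0],"roll":0},
  ],
)

```text
t: 14.95
tool_pos: [0.4771, 0.0781, 0.0803]
ee_rot: [-2.205, 0.037, 2.204]
force: [0.6, 0.9, 0.5]
gripper_width: -0.002
```

drive_tool(
  rows=[
    {"grip":-1,"offset":[1,0,0],"roll":0},
    {"grip":-1,"offset":[1.5,0,0],"roll":0},
  ],
)

```text
t: 15.2
tool_pos: [0.4771, 0.0781, 0.0799]
ee_rot: [-2.206, 0.037, 2.204]
force: [-1.1, 0.1, 13.8]
gripper_width: -0.001
```

drive_tool(
  rows=[
    {"grip":-1,"offset":[1,0,0],"roll":0},
    {"grip":-1,"offset":[1.5,0,0],"roll":0},
  ],
)

```text
t: 15.45
tool_pos: [0.4771, 0.078, 0.0797]
ee_rot: [-2.207, 0.037, 2.203]
force: [-4.3, 0.6, 26.7]
gripper_width: 0.001
```

drive_tool(
  rows=[
    {"grip":-1,"offset":[-20,0,0],"roll":0},
    {"grip":-1,"offset":[-60,0,0],"roll":0},
    {"grip":-1,"offset":[-100,10,0],"roll":3},
    {"grip":-1,"offset":[-120,50,0],"roll":7},
    {"grip":-1,"offset":[-120,100,0],"roll":11},
    {"grip":-1,"offset":[-120,150,2],"roll":15},
    {"grip":-1,"offset":[-120,200,5],"roll":19},
    {"grip":-1,"offset":[-120,250,10],"roll":22},
    {"grip":-1,"offset":[-120,300,12],"roll":25},
    {"grip":-1,"offset":[-120,350,13],"roll":25.7},
  ],
)

```text
t: 16.7
tool_pos: [0.4514, -0.2726, 0.1971]
ee_rot: [-1.951, 0.48, 1.952]
force: [0.2, 0.3, 0.1]
gripper_width: -0.0
```

```bash
cat > dg.py <<'E'
# usage: dg.py h v ztip (mm, dial-horizontal coords rel. face centre, nose 22) -> tool offsets
from fit import *
D=np.load('dial.npy'); c=D[:3]; al=D[3]
h=np.array([np.cos(al),np.sin(al),0]); v=np.array([-np.sin(al),np.cos(al),0])
s=manip.get_state(); M=Rn.from_rotvec(s['ee_rot']).as_matrix()
B=np.c_[h,v,[0,0,1]]
cur=B.T@(s['tool_pos']-[0,0,.022]-c)*1e3
ang=np.degrees(np.arctan2(M[1,1],M[0,1])); want=np.degrees(np.arctan2(-v[1],-v[0]))
print('t',round(s['t'],2),'cur h v ztip',cur.round(1),'roll needed',round(ang-want,1),'F',s['force'].round(1),'w',round(s['gripper_width'],2),'j6',s['joint_pos'][5].round(2))
a=list(map(float,sys.argv[1:]))
for i in range(0,len(a),3):
    w=B@np.array(a[i:i+3])/1e3+c+[0,0,.022]
    print(a[i:i+3],'offset',(M.T@(w-s['tool_pos'])*1e3).round(1))
E
python3 -c "
import numpy as np
np.save('dial.npy',[.5096,-.323,.0795,np.radians(-27.5)])"
python3 dg.py -45 -37.6 9
python3 - <<'E'
from fit import *
s=manip.get_state(); c=rgb('wrist','w7.png'); rgb('top','t7.png'); rgb('side','s7.png')
np.savez('w7.npz',**{k:v for k,v in c.items()},**{'S_'+k:v for k,v in s.items()})
E
```

```text
t 16.7 cur h v ztip [-74.9  17.8  95.6] roll needed -0.2 F [0.2 0.3 0.1] w -0.0 j6 1.3
[-45.0, -37.6, 9.0] offset [ 86.5  55.3 -30.1]
```

View pics/w7.png

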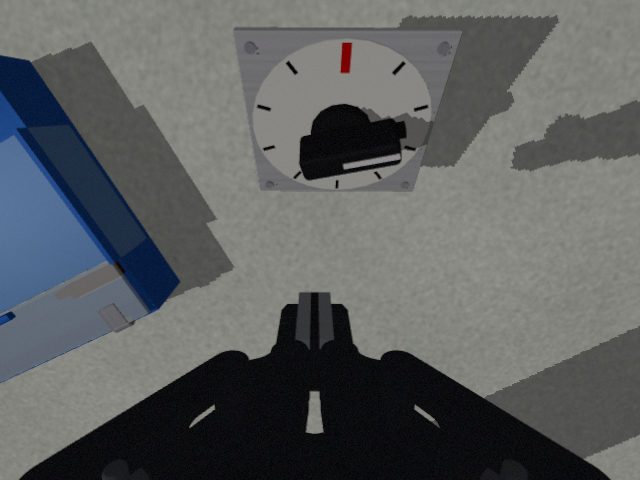

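View pics/t7.png

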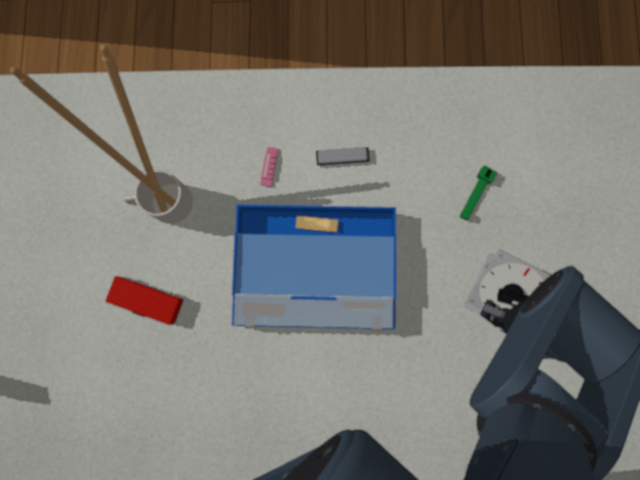

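View pics/s7.png

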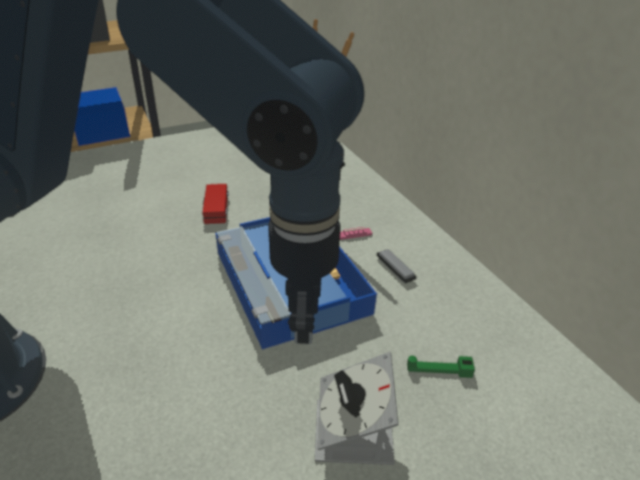

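```bash
python3 - <<'E'
from fit import *
z=np.load('w7.npz'); c={k:z[k] for k in ['intrinsics','dist_coeffs','hand_eye']}; s={k[2:]:z[k] for k in z.files if k.startswith('S_')}
T=lambda l,x,y,k:np.array(l,float)/k+[x,y]
a=T([(277,95),(602,260),(412,525),(105,365),(447,170),(415,212)],455,240,6); b=T([(428,84),(455,400),(110,512),(124,201),(448,230),(395,246)],300,340,5)
w=np.array([(250,47.5),(444,48),(405,184.5),(269,184.5),(347,43),(345,73)])
def pts(p):
    al,ti=p[3],np.radians(34); h=np.array([np.cos(al),np.sin(al),0]); u=np.cos(ti)*h+[0,0,np.sin(ti)]; v=np.array([-np.sin(al),np.cos(al),0])
    q=p[4]; return np.array([p[:3]+x*u+y*v for x,y in [(q,q),(q,-q),(-q,-q),(-q,q),(p[5],0),(p[6],0)]])
for nm,ww in [('all',1),('noW',0),('W only',2)]:
    def f(p):
        P=pts(p); r=[(proj('top',P)-a)*(ww<2),(proj('side',P)-b)*(ww<2),(wproj(c,s,P)-w)*(ww>0)*.7]
        return np.r_[tuple(x.ravel() for x in r)]
    r=least_squares(f,[.51,-.323,.08,-.48,.05,.053,.037],loss='soft_l1'); print(nm,r.x[:3].round(4),np.degrees(r.x[3]).round(2),r.x[4:].round(4),np.abs(r.fun).max().round(2))
    if nm=='all': np.save('dial.npy',r.x[:4])
E
python3 dg.py -45 -37.6 25 -45 -37.6 9
```

```text
all [ 0.5082 -0.3227  0.0809] -27.69 [0.0498 0.052  0.0364] 1.3
noW [ 0.5095 -0.3229  0.08  ] -27.76 [0.0499 0.0523 0.0369] 0.76
W only [ 0.4986 -0.3268 -0.0324] -27.75 [0.0738 0.0772 0.0535] 0.28
t 16.85 cur h v ztip [-72.5  17.2  94.2] roll needed -0.1 F [-0.2 -0.2  0.2] w -0.0 j6 1.3
[-45.0, -37.6, 25.0] offset [ 69.2  54.7 -27.6]
[-45.0, -37.6, 9.0] offset [ 85.2  54.7 -27.6]
```

drive_tool(
  rows=[
    {"grip":-1,"offset":[5,25,-12],"roll":0},
    {"grip":-1,"offset":[20,50,-25],"roll":0},
    {"grip":-1,"offset":[50,55,-27],"roll":0},
    {"grip":-1,"offset":[75,55,-27],"roll":0},
    {"grip":-1,"offset":[84,55,-27],"roll":0},
    {"grip":-1,"offset":[84,55,-27],"roll":0},
  ],
)

```text
t: 17.6
tool_pos: [0.4505, -0.3314, 0.113]
ee_rot: [-1.951, 0.478, 1.954]
force: [0.1, 0.1, 0.0]
gripper_width: 0.003
```

```bash
python3 dg.py -33 -37.6 9.2 -26.6 -37.5 13.5 -21.8 -35.7 16.7 -17.5 -32.4 19.6 -14.1 -27.9 21.9 -12.4 -24.4 23 -11.8 -22.5 23.5
```

```text
t 17.6 cur h v ztip [-47.1 -34.5  10.1] roll needed 0.1 F [0.1 0.1 0. ] w 0.0 j6 1.22
[-33.0, -37.6, 9.2] offset [  0.9   3.1 -14.1]
[-26.6, -37.5, 13.5] offset [ -3.4   3.1 -20.5]
[-21.8, -35.7, 16.7] offset [ -6.6   1.3 -25.3]
[-17.5, -32.4, 19.6] offset [ -9.5  -2.  -29.6]
[-14.1, -27.9, 21.9] offset [-11.8  -6.5 -33. ]
[-12.4, -24.4, 23.0] offset [-12.9 -10.  -34.7]
[-11.8, -22.5, 23.5] offset [-13.4 -11.9 -35.3]
```

drive_tool(
  rows=[
    {"grip":-1,"offset":[1,3,-8],"roll":0},
    {"grip":-1,"offset":[1,3,-14],"roll":0},
    {"grip":-1,"offset":[-1.5,3,-17.5],"roll":0},
    {"grip":-1,"offset":[-3.5,3,-20.5],"roll":0},
    {"grip":-1,"offset":[-5,2.2,-23],"roll":0},
    {"grip":-1,"offset":[-6.5,1.3,-25.3],"roll":0},
    {"grip":-1,"offset":[-8,-0.3,-27.5],"roll":0},
    {"grip":-1,"offset":[-9.5,-2,-29.6],"roll":0},
    {"grip":-1,"offset":[-10.5,-4.2,-31.3],"roll":0},
    {"grip":-1,"offset":[-12,-6.5,-33],"roll":0},
  ],
)

```text
t: 18.85
tool_pos: [0.4835, -0.3426, 0.1257]
ee_rot: [-1.954, 0.481, 1.951]
force: [-2.9, -4.0, 1.3]
gripper_width: -0.002
```

```bash
python3 dg.py  -12.4 -24.4 23 -11.8 -22.5 23.5;python3 -c "
from h import *
rgb('wrist','w8.png');rgb('side','s8.png')"
```

```text
t 18.85 cur h v ztip [-12.6 -29.1  22.9] roll needed 0.1 F [-2.9 -4.   1.3] w -0.0 j6 1.25
[-12.4, -24.4, 23.0] offset [-0.1 -4.7 -0.2]
[-11.8, -22.5, 23.5] offset [-0.6 -6.6 -0.8]
```

View pics/w8.png

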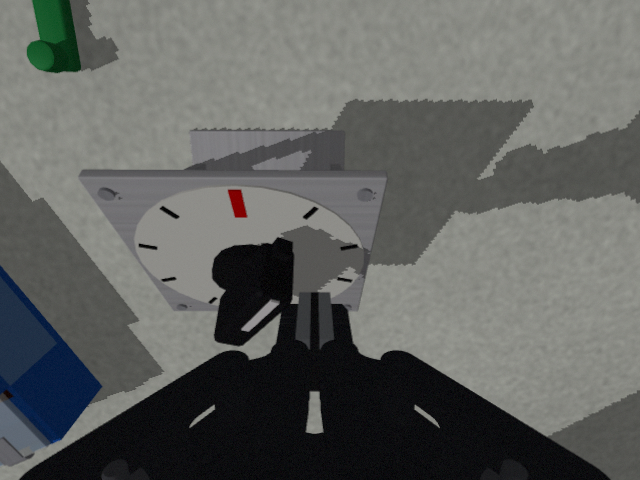

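View pics/s8.png

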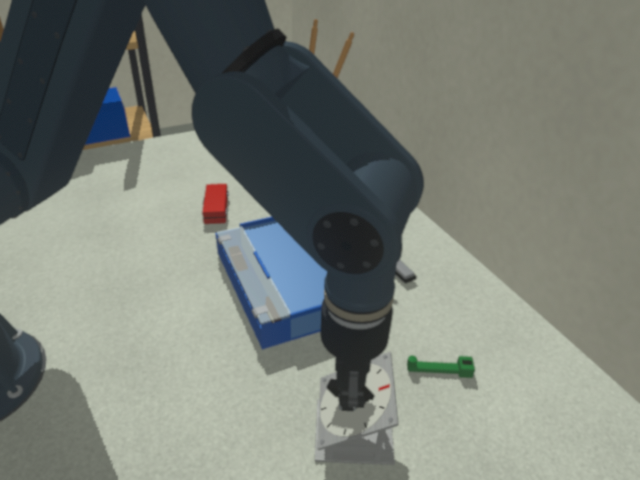

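drive_tool(
  rows=[
    {"grip":-1,"offset":[0,-2,0],"roll":0},
    {"grip":-1,"offset":[0,-4,0],"roll":0},
    {"grip":-1,"offset":[0,-6,0],"roll":0},
    {"grip":-1,"offset":[0,-8,0],"roll":0},
    {"grip":-1,"offset":[0,-9,0],"roll":0},
  ],
)

```text
t: 19.58
tool_pos: [0.4882, -0.3353, 0.126]
ee_rot: [-1.957, 0.482, 1.95]
force: [-0.5, -6.5, 3.1]
gripper_width: -0.001
```

```bash
python3 dg.py  -12.4 -20 23 ;python3 -c "
from h import *
rgb('wrist','w9.png')"
```

```text
t 19.57 cur h v ztip [-11.8 -20.5  23.1] roll needed 0.1 F [-0.5 -6.5  3.1] w -0.0 j6 1.26
[-12.4, -20.0, 23.0] offset [ 0.1 -0.5  0.6]
```

View pics/w9.png

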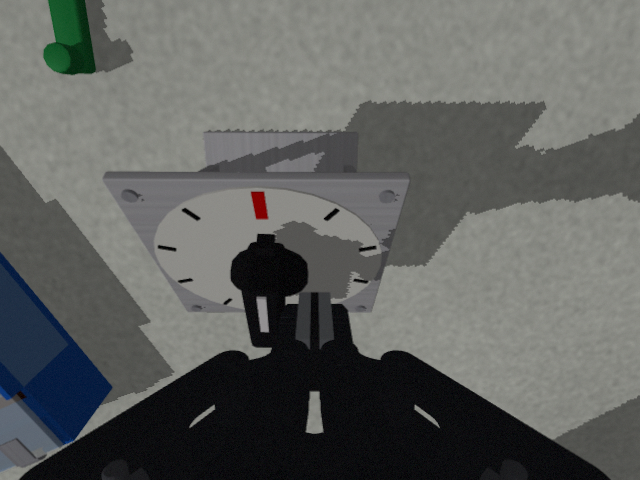

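drive_tool(
  rows=[
    {"grip":-1,"offset":[0,4,0],"roll":0},
    {"grip":-1,"offset":[-25,4,0],"roll":0},
    {"grip":0,"offset":[-45,0,1],"roll":0},
    {"grip":0,"offset":[-45,-20,2],"roll":0},
    {"grip":0,"offset":[-45,-20,2],"roll":0},
    {"grip":0,"offset":[-45,-20,2],"roll":0},
  ],
)

```text
t: 20.38
tool_pos: [0.4942, -0.3143, 0.1692]
ee_rot: [-1.95, 0.477, 1.955]
force: [-1.4, -0.2, -0.7]
gripper_width: 0.499
```

```bash
python3 dg.py  -14 0 14
python3 - <<'E'
from fit import *
s=manip.get_state(); c=rgb('wrist','w10.png')
D=np.load('dial.npy'); al=D[3]; ti=np.radians(34); h=np.array([np.cos(al),np.sin(al),0]); u=np.cos(ti)*h+[0,0,np.sin(ti)]; v=np.array([-np.sin(al),np.cos(al),0]); n=np.cross(u,v)
print(wproj(c,s,[D[:3]+.034*n,D[:3]+.034*n+.029*u,D[:3]+.034*n-.029*u,D[:3]+.0364*u,D[:3]+.052*u]).round(1))
E
```

```text
t 20.38 cur h v ztip [-16.3   0.9  66.3] roll needed 0.1 F [-1.4 -0.2 -0.7] w 0.5 j6 1.29
[-14.0, 0.0, 14.0] offset [52.3  1.  -2.4]
[[313.7 276.5]
 [313.8 246.3]
 [313.7 300.4]
 [313.9 185.1]
 [314.  162.7]]
```

View pics/w10.png

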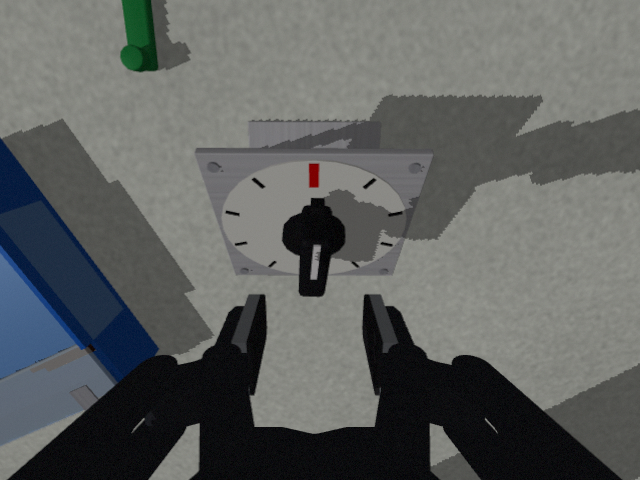

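drive_tool(
  rows=[
    {"grip":0,"offset":[20,1,-2],"roll":0},
    {"grip":0,"offset":[42,1,-2],"roll":0},
    {"grip":0,"offset":[51,1,-2],"roll":0},
    {"grip":0,"offset":[51,1,-2],"roll":0},
  ],
)

```text
t: 20.92
tool_pos: [0.4954, -0.3172, 0.1185]
ee_rot: [-1.95, 0.479, 1.953]
force: [-0.1, -0.3, 0.8]
gripper_width: 0.502
```

```bash
python3 dg.py  -14 0 14
```

```text
t 20.93 cur h v ztip [-13.9  -1.1  15.6] roll needed 0.1 F [-0.1 -0.3  0.8] w 0.5 j6 1.29
[-14.0, 0.0, 14.0] offset [ 1.6 -1.1  0.1]
```

drive_tool(
  rows=[
    {"grip":-0.3,"offset":[1,-1,0],"roll":0},
    {"grip":-0.8,"offset":[1,-1,0],"roll":0},
    {"grip":-0.8,"offset":[1,-1,0],"roll":0},
    {"grip":-0.8,"offset":[1,-1,0],"roll":0},
    {"grip":-0.8,"offset":[1,-1,0],"roll":0},
    {"grip":-0.8,"offset":[1,-1,0],"roll":0},
  ],
  grip_force=25,
)

```text
t: 21.68
tool_pos: [0.497, -0.3155, 0.119]
ee_rot: [-1.953, 0.479, 1.95]
force: [2.3, 5.4, 3.7]
gripper_width: 0.182
```

```bash
python3 dg.py  -14 0 14
```

```text
t 21.68 cur h v ztip [-13.3   1.2  16.2] roll needed 0.1 F [2.3 5.4 3.7] w 0.18 j6 1.3
[-14.0, 0.0, 14.0] offset [2.2 1.2 0.7]
```

drive_tool(
  rows=[
    {"grip":-0.8,"offset":[0,-1,0],"roll":0},
    {"grip":0,"offset":[0,-1,0],"roll":0},
    {"grip":0,"offset":[0,-1,0],"roll":0},
    {"grip":0,"offset":[0,-1,0],"roll":0},
    {"grip":0,"offset":[-25,-1,0],"roll":0},
    {"grip":0,"offset":[-55,-1,3],"roll":0},
    {"grip":0,"offset":[-75,-1,20],"roll":0},
    {"grip":0,"offset":[-75,-1,30],"roll":0},
    {"grip":0,"offset":[-75,-1,30],"roll":0},
    {"grip":0,"offset":[-75,-1,30],"roll":0},
  ],
)

```text
t: 22.92
tool_pos: [0.4701, -0.3016, 0.1924]
ee_rot: [-1.951, 0.479, 1.953]
force: [0.5, -0.3, 1.4]
gripper_width: 0.503
```

```bash
python3 dg.py  -14 0 14
python3 - <<'E'
from fit import *
s=manip.get_state(); c=rgb('wrist','w11.png')
cv2.imwrite('pics/c11.png',cv2.resize(cv2.imread('pics/w11.png')[60:260,210:420],None,fx=3.5,fy=3,interpolation=cv2.INTER_CUBIC))
D=np.load('dial.npy'); al=D[3]; ti=np.radians(34); h=np.array([np.cos(al),np.sin(al),0]); u=np.cos(ti)*h+[0,0,np.sin(ti)]; v=np.array([-np.sin(al),np.cos(al),0]); n=np.cross(u,v)
print((wproj(c,s,[D[:3]+.034*n,D[:3]+.034*n+.029*u,D[:3]+.034*n-.029*u,D[:3]+.0364*u,D[:3]+.052*u])).round(1))
E
```

```text
t 22.93 cur h v ztip [-43.5   1.   89.5] roll needed 0.1 F [ 0.5 -0.3  1.4] w 0.5 j6 1.28
[-14.0, 0.0, 14.0] offset [ 75.5   1.  -29.6]
[[313.8 217.1]
 [313.8 181.6]
 [313.8 245.6]
 [313.9 128.9]
 [313.9 104.2]]
```

View pics/w11.png

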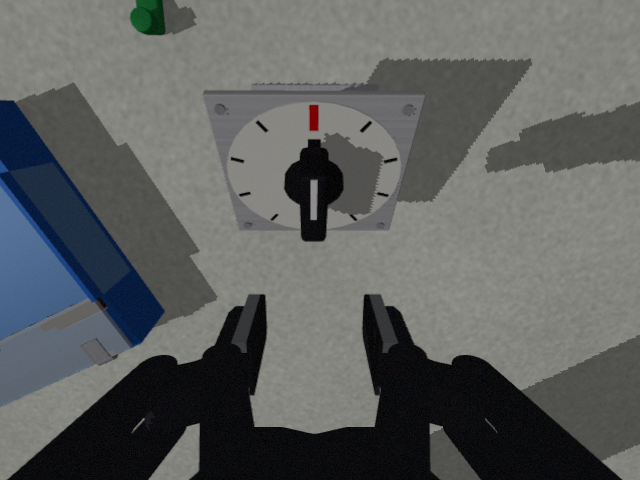

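View pics/c11.png

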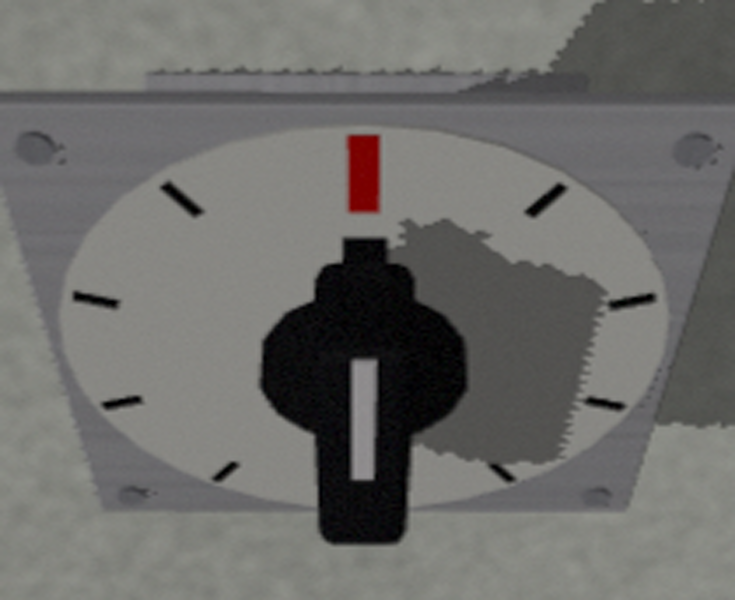

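The knob's white line (crop column 363-364) lines up with the red mark (column 364). I'll back away and do a last check of the whole scene.

drive_tool(
  rows=[
    {"grip":0,"offset":[-40,0,20],"roll":0},
    {"grip":0,"offset":[-70,30,50],"roll":0},
    {"grip":0,"offset":[-80,80,60],"roll":0},
    {"grip":0,"offset":[-80,130,65],"roll":0},
    {"grip":0,"offset":[-80,170,65],"roll":0},
    {"grip":0,"offset":[-80,170,65],"roll":0},
  ],
)

```text
t: 23.72
tool_pos: [0.3327, -0.4252, 0.2728]
ee_rot: [-1.951, 0.485, 1.95]
force: [0.7, 0.2, -0.2]
gripper_width: 0.5
```

```bash
python3 -c "
from h import *
rgb('top','t12.png');rgb('side','s12.png');print(manip.get_state()['t'],manip.get_state()['force'])
t=cv2.imread('pics/top0.png').astype(int);u=cv2.imread('pics/t12.png').astype(int);a=cv2.imread('pics/side0.png').astype(int);b=cv2.imread('pics/s12.png').astype(int)
cv2.imwrite('pics/c12.png',cv2.resize(cv2.imread('pics/s12.png')[200:350,205:385],None,fx=4,fy=4,interpolation=cv2.INTER_CUBIC))
for n,p,q,r in [('case',t,u,(100,270,90,60)),('mug',t,u,(0,40,200,180)),('harm',t,u,(310,140,65,30)),('pink',t,u,(255,140,30,55)),('wind',t,u,(455,160,50,65)),('wind side',a,b,(400,345,80,40))]:
  x,y,w,h=r; print(n,abs(p-q)[y:y+h,x:x+w].mean().round(2),abs(p-q)[y:y+h,x:x+w].max())
"
```

```text
23.825 [ 0.16667261 -0.32226885  0.0784264 ]
case 3.32 14
mug 3.39 10
harm 3.42 6
pink 3.57 6
wind 3.4 10
wind side 48.06 67
```

View pics/t12.png

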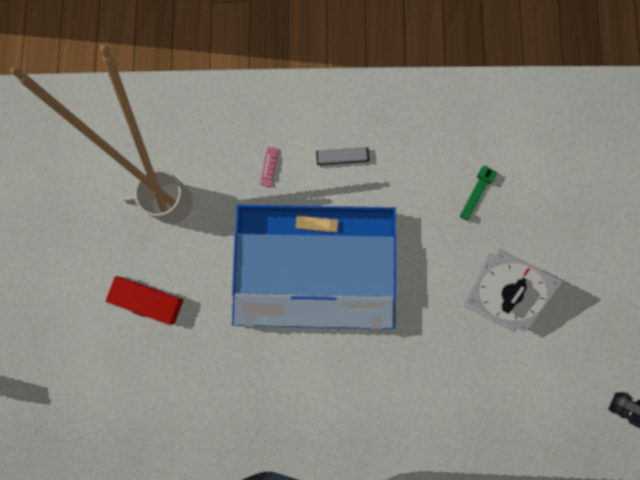

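View pics/c12.png

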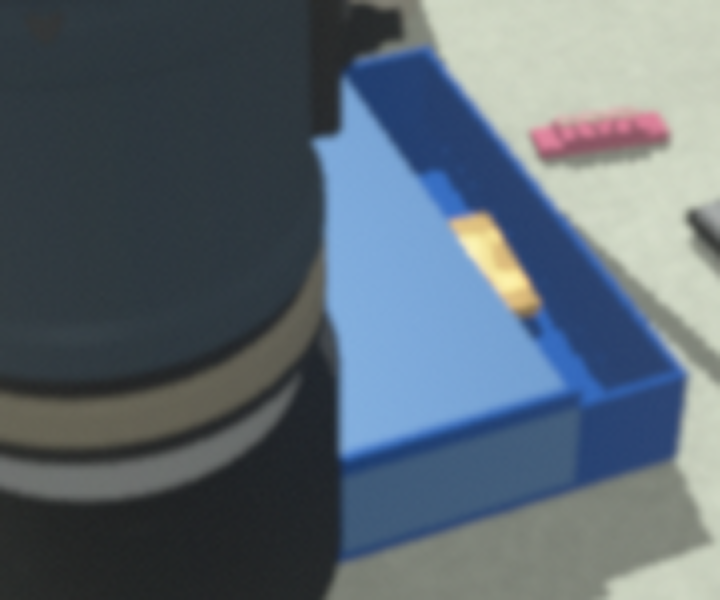

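```bash
python3 -c "
from fit import *
tr,R=tray()
P=np.array([(-52,-138,58),(-52,138,58),(-106,-138,58),(-106,138,58)])/1e3@R.T+tr[:3]
q=proj('side',P); print(q); im=cv2.imread('pics/s7.png')[200:350,205:385]; im=cv2.resize(im,None,fx=4,fy=4,interpolation=cv2.INTER_CUBIC)
for x,y in (q-[205,200])*4: cv2.circle(im,(int(x),int(y)),4,(0,0,255),1)
cv2.imwrite('pics/c13.png',im)"
```

```text
[[291.5385616  314.13704405]
 [242.61646812 225.81199563]
 [260.43669806 323.06723193]
 [217.02850712 231.43211683]]
```

View pics/c13.png

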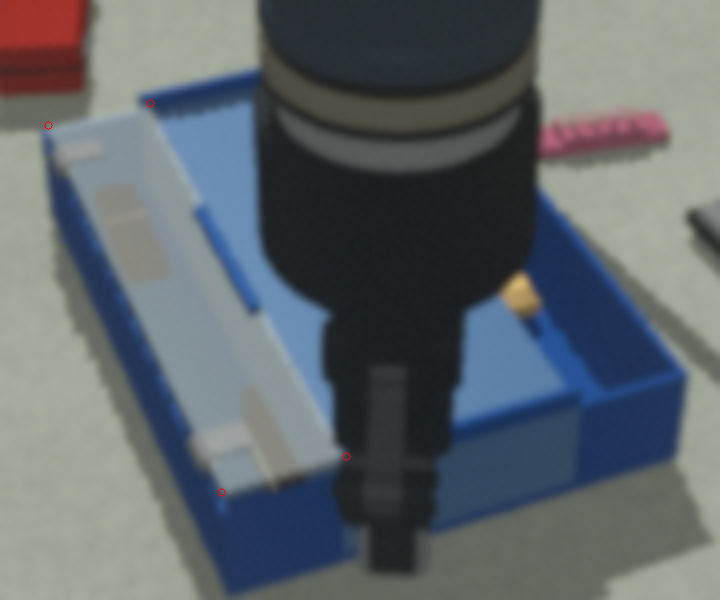

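The lid's corners match the predicted shut position, and both darks show under it. Handing in.

```bash
python3 -c "
from plant import manip
print(manip.job_done())"
```

```text
the job is handed in; nothing more can be done
None
```

The job is done in the order asked and handed in at about 24 s of the 64 s allowed.

- **Bridges:** I swept both dark bridges over the near edge into the trough, then the pale one over the far edge into the return bin. The last pictures show the darks under the clear lid and the pale one in the bin.
- **Lid:** I pressed it down until it stopped, with the force rising to about 27 N. Its corners line up with the predicted shut position in the side view.
- **Dial:** I pushed the knob round to near zero, then squared it by closing the jaws on the bar. The white line matches the red mark within about a pixel in the wrist close-up.
- **Other things:** The case, mug, harmonica, winder and pink look-alike show no shift between the first and last top views. The arm blocked the last side view of the winder, so that one comparison was no use.
- **Disagreement:** The fingertips touched the deck once, at 26 N, while going down for the second dark. I raised them 3 mm straight away. A dial fit from the wrist camera alone gave a wrong height, so I used the fit from all three cameras.

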